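Open the touch-latch drying box on the nightstand

ROBOT

A 6-joint arm with a two-finger parallel gripper is mounted at the origin on the work surface. World frame = base frame: x ahead of the robot, y to its left, z up, the work surface at z = 0. Lengths are in m, angles in rad, forces in N, time in s.
With the tool pointing down it reaches from about 0.25 to 0.775 m from the base axis. Payload 4 kg.
Tool frame: the origin (TCP) lies between the finger pads; the fingertips stand 14 mm ahead of it and the grasp point (between the pads) lies 5 mm behind it (tip_reach is the distance from the TCP to the fingertips, in m); z points along the fingers, y is the line along which they close (so a half turn about z gives the same grasp; the last joint's range is limited). The gripper opens to 94 mm and grips with 3 to 60 N. Pads are 16 mm wide; open, the fingers measure 119 mm over their backs; the gripper's body (75 mm by 177 mm) begins 78 mm behind the grasp point.
Start: joints at [1.209, 0.087, 1.371, -0, 1.684, -0.103], TCP at [0.141, 0.532, 0.22] pointing down, gripper open.
Joint ranges: [-3.1, 3.1], [-0.76, 2.03], [0.27, 2.55], [-1.08, 4.22], [0.17, 2.65], [-2.57, 2.57]. Speed limits (rad/s): [2.79, 2.79, 3.14, 3.14, 3.14, 3.14].

INTERFACE

Orientations are given as [roll, pitch, yaw] about the fixed x, y, z axes, in that order (R = Rz(yaw) Ry(pitch) Rx(roll)).
In Python, from bench import * gives the robot as it stands. The module is installed in compiled form; this text tells all that it offers.
- The arm moves only by the tool servo_tool, never from a script. Its argument "targets" is a list of rows, each a list of 4 numbers: the shift along the tool's x, y, z in cm, then the turn about the tool's z in degrees. A call has 1 to 8 rows; each row is the pose to reach, as a shift and turn from the pose commanded when the call began, along the tool's axes at that moment; what a row does not reach only later rows make up. A row lasts 1/8 s, in which the tool goes at most 62.5 mm and 10.7 degrees, less where a joint would pass 70% of its speed; a pose out of reach is approached as far as the arm can. A call with a gripper value outside its range is refused whole. "claw" is the closure in counts, from 0 (fully open) to 255 (shut), set as the call begins (left out, the last holds). The fingers move at their own pace and stop on an object; the grip force is fixed at half the most. Time passes only in rows, so rows that repeat a pose let the fingers close. It gives the time, the measured TCP pose, the force, the opening and the grip force at its end, in the units of the state.
- get_obs(): the state, without advancing time (a new reading comes with each control period).
- snapshot(name): name is "scene" or "top" or "wrist"; returns the picture (420x560x3 uint8, blue, green, red); there is no depth.
- camera_model(name): a dict with "camera_matrix" (3x3 intrinsics, pixels), "k1" (the pictures are not rectified: a ray, as slopes to the right and down, at radius r is drawn at 1 + k1 r^2 times it, then the intrinsics apply), "camera_from_world" (4x4, takes a point from world to camera coordinates). Camera axes: x right, y up, looking along -z (the intrinsics and any distortion apply to the point x, -y, -z); pixel columns grow to the right and rows downward; lengths in m; the calibration is good to about 2 mm. A picture is of the moment at which its call begins: read the wrist's pose just before it. camera_model takes no time and is no camera call; for the wrist camera it gives the pose at the moment of the call.
- close_job(): hands the job in; it is judged then, once.
The state is a dict: "time": time; "joint_positions": joint angles; "qvel": joint speeds; "joint_torque": joint torques, N m; "tool_pos": TCP position; "ee_rot": TCP orientation; "wrist_force": force on the tool from outside, world axes, zero at the start; "wrist_torque": the same for the moment, N m; "width": finger opening in m; "finger_force": force on a finger pad.
Only numpy, scipy, OpenCV 4.12 (cv2) and the standard library are available. Lean on these libraries where they do the work, as an engineer would, in place of code of your own. Each camera call takes 0.05 s, during which the arm holds its last target. There are 200 camera calls.

TASK

Open the wider of the two drying boxes for the night: with the fingertips press down the ribbed front edge of its lid until the touch catch lets go, and take the fingers away so that the lid springs ajar by itself. Then push the lid up and over with the fingertips until it rests fully open, and move clear. Grip and lift nothing, press gently, do not shift the boxes, leave the narrower box shut and everything else on the nightstand where it is.

Things in the scene. Friction and masses are not known exactly. Their poses are not given: they have to be found in the camera images.
- wide_box: the wide drying box: grey metal, open-topped, 130 mm (x) by 190 mm (y) by 75 mm high, walls 5 mm, loose on the nightstand, about 1.6 kg; origin at the centre of its underside, z up. Its pale grey lid (116 mm by 176 mm, 8 mm thick, set inside the walls) is hinged along the box's +x side (away from the robot) and opens upward from its free edge on the -x side (towards the robot)
- wide_lid (a joint): hinge of the wide box's lid (rad): 0 = shut and latched; negative = pressed down (stop at -0.06); the catch lets go below about -0.04 and the lid rises once the finger leaves. A pusher lifts it to about 0.66 (ajar), no farther. Beyond that it swings loosely: let go before upright (1.57) it falls back to ajar; past about 1.65 it falls on to its stop, 1.85, and stays. Once sprung it does not latch again
- wide_press (a point): point on the top face of the wide box's lid, at the two thin dark ribs (45 mm long) in the middle of the free edge, 14 mm in from that edge; 83 mm above the nightstand when shut (8 mm above the box's rim); moves with the lid. Pressing here takes 5 to 8 N, the edge going down up to 7 mm
- wide_hinge (a point): middle of the wide box's lid hinge axis, 79 mm above the nightstand, 58 mm to +x of the box's centre; the axis runs along the box's y
- wide_edge (a point): middle of the free edge of the wide box's lid, 116 mm from the hinge, at half the lid's thickness; moves with the lid; about 70 mm higher when ajar; swinging it up takes about 1 N. A small catch tab (12 mm wide) hangs 25 mm below the lid, 12 mm behind this point
- narrow_box: the narrow drying box: grey metal, open-topped, 130 mm (x) by 110 mm (y) by 75 mm high, walls 5 mm, loose on the nightstand, about 1.1 kg; origin at the centre of its underside, z up. Its pale grey lid (116 mm by 96 mm, 8 mm thick, set inside the walls) is hinged along the box's +x side (away from the robot) and opens upward from its free edge on the -x side (towards the robot)
- narrow_lid (a joint): hinge of the narrow box's lid (rad): 0 = shut and latched; negative = pressed down (stop at -0.06); the catch lets go below about -0.04 and the lid rises once the finger leaves. A pusher lifts it to about 0.66 (ajar), no farther. Beyond that it swings loosely: let go before upright (1.57) it falls back to ajar; past about 1.65 it falls on to its stop, 1.85, and stays. Once sprung it does not latch again
- narrow_press (a point): point on the top face of the narrow box's lid, at the two thin dark ribs (45 mm long) in the middle of the free edge, 14 mm in from that edge; 83 mm above the nightstand when shut (8 mm above the box's rim); moves with the lid. Pressing here takes 5 to 8 N, the edge going down up to 7 mm
- narrow_hinge (a point): middle of the narrow box's lid hinge axis, 79 mm above the nightstand, 58 mm to +x of the box's centre; the axis runs along the box's y
- narrow_edge (a point): middle of the free edge of the narrow box's lid, 116 mm from the hinge, at half the lid's thickness; moves with the lid; about 70 mm higher when ajar; swinging it up takes about 1 N. A small catch tab (12 mm wide) hangs 25 mm below the lid, 12 mm behind this point
- ring_dish: bystander: low white ceramic ring dish, 70 mm across, 22 mm high, nearest the robot; origin at the centre of its underside
- capsule: bystander: drying capsule, upright dark cylinder with a twist-off lid, 44 mm across, 60 mm high, behind the boxes; origin at the centre of its underside
- battery_block: bystander: wooden battery block with round holes, 50 by 90 by 25 mm, behind the boxes; origin at the centre of its underside
- lamp: bystander: chrome bedside lamp, foot 110 mm and shade 120 mm across, 300 mm tall, fixed at the nightstand's far left corner; origin at the centre of its foot
There are look-alikes about, which are no part of the job. Leave any brown look-alike of the wide_box alone.

How it is judged:
On the way, in this order (a step that is already met when the one before it is completed fails the run):
1. the fingers press the wide box's lid down until its catch lets go (value of joint wide_lid below -0.025 rad and contact force between the fingers and wide_lid above 1 N), for 0.05 s.
2. the lid has sprung ajar by itself, nothing touching it from the arm (value of joint wide_lid between 0.45 and 0.8 rad and contact force between each of the arm, the fingers and wide_lid below 0.1 N), for 0.2 s.
3. the fingers push the lid up past upright (value of joint wide_lid above 1.45 rad), for 0.05 s.
At the end, for the whole second after the job is handed in: the wide box's lid rests open past upright (hinge above 1.65 rad, still); the narrow lid is shut (below 0.05 rad); both boxes stand flat within 30 mm of where they were; ring dish, capsule and battery block are within 30 mm of their places (value of joint wide_lid above 1.65 rad and velocity of joint wide_lid between -0.05 and 0.05 rad/s and value of joint narrow_lid below 0.05 rad and distance of each of wide_box, narrow_box, ring_dish, capsule, battery_block from where it was at the start of the episode below 0.03 m and angle between each of wide_box, narrow_box's own z axis and vertical below 0.1 rad and height (world z) of each of wide_box, narrow_box below 0.008 m); the robot touches nothing.
It fails at once if the narrow box's lid springs open (value of joint narrow_lid above 0.08 rad).
It fails at once if a box is lifted, tipped or shoved (over 8 mm up, 0.1 rad, 30 mm) (not (distance of wide_box from where it was at the start of the episode below 0.03 m and angle between wide_box's own z axis and vertical below 0.1 rad and height (world z) of wide_box below 0.008 m) or not (distance of narrow_box from where it was at the start of the episode below 0.03 m and angle between narrow_box's own z axis and vertical below 0.1 rad and height (world z) of narrow_box below 0.008 m)).
It fails at once if the ring dish, capsule or battery block is moved or lifted by more than 30 mm (distance of any of ring_dish, capsule, battery_block from where it was at the start of the episode above 0.03 m).
It fails at once if the lid is gripped or pressed hard (over 35 N) (contact force between the fingers and wide_lid above 35 N).
It fails at once if the lamp is knocked (over 8 N) (contact force between the arm and lamp above 8 N).
It also fails if it takes over 45 s, if anything falls off the work surface, if the arm or the gripper's body presses on something with over 40 N, if the wrist force passes 120 N, or if a joint passes its speed limit or range.

## Working session

There is one attempt and no reset: what is moved stays moved. The work goes in short steps, Python scripts to look and compute and a tool call to move; the robot and the scene stay as the last step left them, time stands still between calls to the robot, and variables do not carry over. Pictures are saved under pics/ and viewed, at most 10 in all, crops included, and the job is handed in when it is done.

Besides the shell and the picture viewer there is one more tool, called after "Request:" as name(argument=value, ...), one argument or row to a line, values as JSON. servo_tool: Moves the arm, as the interface text tells. Its arguments: {"type":"object","properties":{"targets":{"type":"array"},"claw":{"type":"number"}},"required":["targets"]}

```bash
mkdir -p pics; cat > h.py <<'E'
from bench import *
import numpy as np, cv2
def ray(cm,uv,z):
    K=np.array(cm["camera_matrix"]);T=np.array(cm["camera_from_world"]);k=cm["k1"]
    uv=np.atleast_2d(np.array(uv,float))
    d=np.c_[(uv[:,0]-K[0,2])/K[0,0],(uv[:,1]-K[1,2])/K[1,1]]
    s=d.copy()
    for _ in range(20): s=d/(1+k*(s**2).sum(1,keepdims=True))
    w=np.c_[s[:,0],-s[:,1],-np.ones(len(s))]@T[:3,:3]
    c=-T[:3,:3].T@T[:3,3]
    return c+w*((z-c[2])/w[:,2])[:,None]
E
python3 - <<'E'
from h import *
for n in("top","scene"):
    cv2.imwrite(f"pics/{n}0.png",snapshot(n))
    c=camera_model(n);T=np.array(c["camera_from_world"]);print(n,-T[:3,:3].T@T[:3,3],c["k1"])
o=get_obs();print(o)
E
```

```text
top [0.40991654 0.07513796 1.24839211] -0.1702161476168081
scene [0.98241141 0.21967725 0.79878263] 0.016928312987153527
{'time': 0.1, 'joint_positions': array([ 1.20890040e+00,  8.78986485e-02,  1.37206963e+00,  2.18976801e-05,
        1.68359246e+00, -1.03057746e-01]), 'qvel': array([ 0.00074935, -0.00113312, -0.00661779, -0.00039043,  0.00204654,
       -0.00134318]), 'joint_torque': array([ 1.74764864e-03, -3.41251624e+01, -3.03303874e+01,  7.20498478e-02,
        3.04632972e-02, -1.13726826e-04]), 'tool_pos': array([0.14059055, 0.53125972, 0.21842859]), 'ee_rot': array([-3.13963726e+00, -2.24114546e-04,  2.88275670e+00]), 'wrist_force': array([ 0.44467899, -0.20346059,  0.07387184]), 'wrist_torque': array([-0.0004022 ,  0.03844287,  0.01754405]), 'finger_force': 0.0, 'width': 0.09415190971273116}
```

View pics/top0.png

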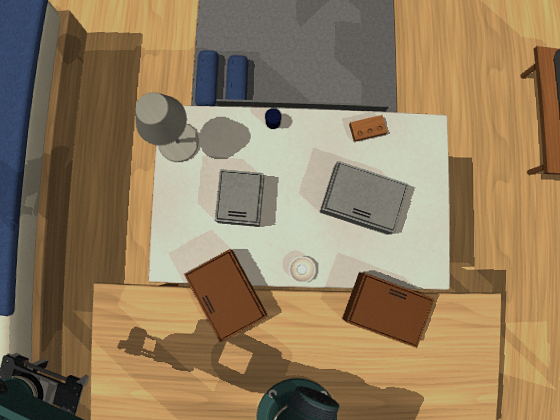

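View pics/scene0.png

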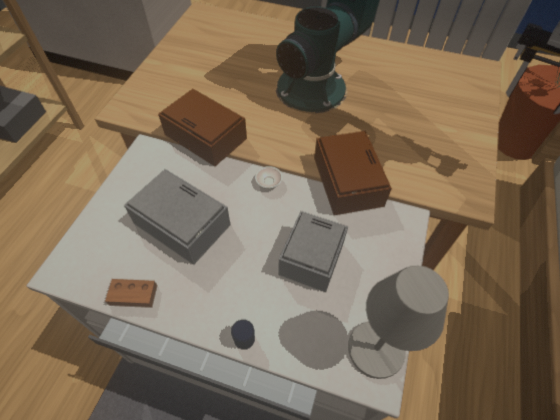

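The top view shows the wide grey box around (366,198) with its ribs near (362,212), turned about 15°. The narrow box is at (240,198), the dish at (302,268), the brown look-alikes are nearer the robot, and the lamp is far left.

```bash
python3 - <<'E'
from h import *
im=cv2.imread("pics/top0.png");c=camera_model("top")
x0,y0=300,145
cr=im[y0:250,x0:430];g=cv2.cvtColor(cr,cv2.COLOR_BGR2GRAY)
print(g[53,20:115:3]);print(g[10:100:3,66])
b=((g>100)&(g<150)).astype(np.uint8)
b=cv2.morphologyEx(b,cv2.MORPH_OPEN,np.ones((3,3)))
cs,_=cv2.findContours(b,0,2);k=max(cs,key=cv2.contourArea);r=cv2.minAreaRect(k)
p=cv2.boxPoints(r)+[x0,y0];print(r,p);
for z in(.075,.083):print(ray(c,p,z))
up=cv2.resize(cr,None,fx=6,fy=5.7,interpolation=cv2.INTER_CUBIC);cv2.imwrite("pics/crop.png",up)
m=(g<60).astype(np.uint8);n,l,s,ce=cv2.connectedComponentsWithStats(m)
for i in range(1,n):
    if s[i,4]>5:print(s[i],ray(c,ce[i]+[x0,y0],.083))
print(ray(c,[302,268],.02))
E
```

```text
[179 153 100 100 125 127 123 123 124 123 124 125 118 123 124 118 120 122
 124 119 126 124 123 124 122 118 122 133 110 122 118 205]
[204 202 202 204 188 146 116 117 122 116 118 119 128 120 115 120 121 116
 116  37  93 130  51  52  89 196 199 200 199 198]
((70.13098907470703, 53.69486618041992), (79.34654998779297, 48.968074798583984), 17.161916732788086) [[324.99959946 210.38223267]
 [339.44875717 163.59447479]
 [415.26237488 187.00749969]
 [400.81321716 233.79525757]]
[[ 0.53190292 -0.05243553  0.075     ]
 [ 0.65093995 -0.08710104  0.075     ]
 [ 0.59765677 -0.28128616  0.075     ]
 [ 0.47860854 -0.24364052  0.075     ]]
[[ 0.53107123 -0.05156576  0.083     ]
 [ 0.64929669 -0.08599493  0.083     ]
 [ 0.59637679 -0.27885612  0.083     ]
 [ 0.47814021 -0.24146714  0.083     ]]
[26 63 30 10 30] [[ 0.52691816 -0.08997677  0.083     ]]
[54 63 17  7 24] [[ 0.53151578 -0.14375149  0.083     ]]
[ 21  64  70  25 203] [[ 0.50623845 -0.12303438  0.083     ]]
[53 66 17  7 23] [[ 0.52428805 -0.14067702  0.083     ]]
[60 74 14  5 15] [[ 0.50734284 -0.15514053  0.083     ]]
[[ 0.38770911 -0.00217061  0.02      ]]
```

View pics/crop.png

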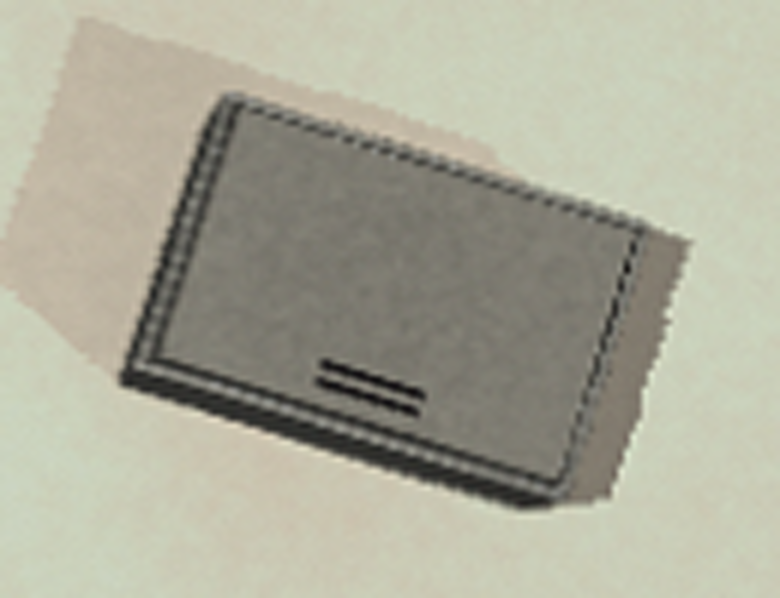

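The crop shows the lid's corners at about (155,360), (562,487), (235,108) and (638,232), with the ribs centred near (371,387). Tool y is already nearly parallel to the box's y axis.

```bash
python3 - <<'E'
from h import *
c=camera_model("top")
f=np.array([780/130,598/105]); q=lambda p:(np.array(p,float)+.5)/f-.5+[300,145]
P=ray(c,q([[155,360],[562,487],[235,108],[638,232],[371,387]]),.083)[:,:2]
print(P.round(4))
for a,b in((1,0),(3,2)):
    d=P[b]-P[a];print(np.hypot(*d),np.degrees(np.arctan2(-d[0],d[1])))
for a,b in((0,2),(1,3)):
    d=P[b]-P[a];print(np.hypot(*d),np.degrees(np.arctan2(d[1],d[0])))
t=np.radians(-16);ax=np.array([np.cos(t),np.sin(t)])
print("press from corners",(P[0]+P[1])/2+.014*ax,"from centre",P[:4].mean(0)-.044*ax)
im=cv2.imread("pics/scene0.png");g=cv2.cvtColor(im,6)[175:205,170:210]
cs=camera_model("scene");m=(g<np.percentile(g,5)).astype(np.uint8)
n,l,s,ce=cv2.connectedComponentsWithStats(m)
for i in range(1,n):print(s[i],ray(cs,ce[i]+[170,175],.083))
o=get_obs();y=o["ee_rot"][2];R=np.array([[np.cos(y),np.sin(y)],[np.sin(y),-np.cos(y)]])
print("shift tool xy",R.T@(P[4]-o["tool_pos"][:2]),np.degrees(y)-180)
E
```

```text
[[ 0.5375 -0.0525]
 [ 0.4868 -0.2223]
 [ 0.6493 -0.0842]
 [ 0.5999 -0.2547]
 [ 0.5283 -0.142 ]]
0.17716368340154479 -16.60830101552249
0.1775336488283057 -16.187872608912162
0.11627957673166825 -15.846257076822704
0.11757793208427296 -16.032639727289652
press from corners [ 0.52562628 -0.14123463] from centre [ 0.52608945 -0.14130372]
[12 10 15  9 28] [[ 0.52550587 -0.14196418  0.083     ]]
[10 12 15 10 32] [[ 0.53345109 -0.14306878  0.083     ]]
shift tool xy [-0.54709105 -0.5516124 ] -14.830207706042472
```

Request:
servo_tool(
  targets=[
    [-4,-4,0,0],
    [-9,-9,0,0],
    [-14,-14,0,0.5],
    [-18,-18,0,1],
    [-22,-22,0,1.3],
    [-26,-26,0,1.3],
    [-29,-29,0,1.3],
    [-30,-30,0,1.3],
  ],
  claw=255,
)

```text
time: 1.1
tool_pos: [0.3545, 0.1632, 0.2191]
ee_rot: [-3.141, -0.001, 2.856]
wrist_force: [0.2, -0.1, -0.4]
width: 0.0173
finger_force: 0.0
```

Request:
servo_tool(
  targets=[
    [-4,-4,0,0],
    [-9,-9,0,0],
    [-14,-14,0,0],
    [-19,-19,0,0],
    [-23,-23,3,0],
    [-25.2,-24.7,7,0],
    [-25.2,-24.7,10,0],
    [-25.2,-24.7,10.5,0],
  ],
)

```text
time: 2.1
tool_pos: [0.5257, -0.141, 0.1105]
ee_rot: [3.14, -0.008, 2.86]
wrist_force: [-0.3, 0.1, -0.0]
width: 0.0002
finger_force: 0.0
```

```bash
python3 - <<'E'
from h import *
cv2.imwrite("pics/w1.png",snapshot("wrist"));o=get_obs();print(o["tool_pos"],o["ee_rot"],o["width"],o["wrist_force"])
E
```

```text
[ 0.5264354  -0.14097399  0.1121756 ] [ 3.14049626 -0.00492498  2.86095004] 0.00023405497065974006 [ 0.21647946  0.16910889 -0.58937957]
```

View pics/w1.png

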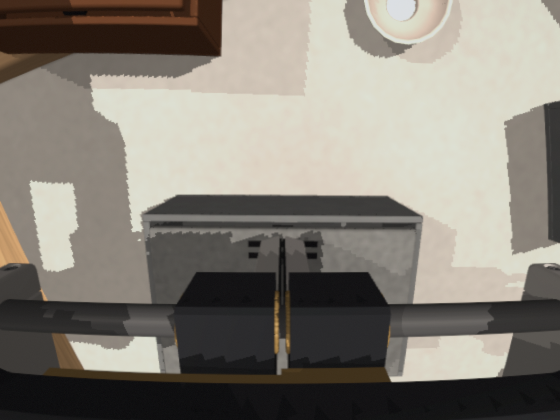

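The wrist view shows the closed fingers at column 283, centred on the ribs, whose ends are at (255,249) and (312,249). Now I press.

Request:
servo_tool(
  targets=[
    [0,0,0.5,0],
    [0,0,1.0,0],
    [0,0,1.4,0],
    [0,0,1.6,0],
    [0,0,1.8,0],
    [0,0,2.0,0],
    [0,0,2.1,0],
    [0,0,2.1,0],
  ],
)

```text
time: 3.15
tool_pos: [0.5275, -0.1423, 0.0938]
ee_rot: [3.141, 0.0, 2.86]
wrist_force: [-1.7, 2.0, 4.5]
width: 0.0003
finger_force: 2.3
```

Request:
servo_tool(
  targets=[
    [0,0,0.1,0],
    [0,0,0.2,0],
    [0,0,0.25,0],
    [0,0,0.25,0],
  ],
)

```text
time: 3.65
tool_pos: [0.5275, -0.1423, 0.0913]
ee_rot: [3.141, 0.0, 2.86]
wrist_force: [-2.9, 1.7, 5.8]
width: 0.0007
finger_force: 3.1
```

Request:
servo_tool(
  targets=[
    [0,0,-5,0],
    [0,0,-10,0],
    [0,0,-13,0],
    [0,0,-13,0],
    [0,0,-13,0],
    [0,0,-13,0],
    [0,0,-13,0],
  ],
)

```text
time: 4.53
tool_pos: [0.5269, -0.1422, 0.2192]
ee_rot: [3.141, -0.003, 2.86]
wrist_force: [-1.0, -0.5, -0.2]
width: 0.0005
finger_force: 0.0
```

```bash
python3 - <<'E'
from h import *
cv2.imwrite("pics/s2.png",snapshot("scene"));o=get_obs();print(o["tool_pos"],o["ee_rot"],o["width"],o["wrist_force"])
E
```

```text
[ 0.52704937 -0.14223712  0.21958388] [ 3.14133741e+00 -2.23801783e-03  2.86005074e+00] 0.0007913992479746577 [-0.08602343 -0.23344045 -0.18850814]
```

View pics/s2.png

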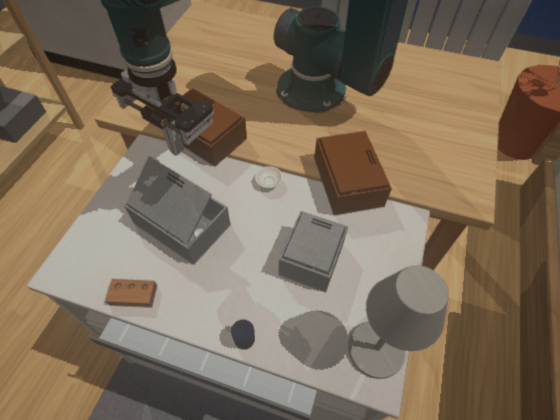

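The scene view shows the wide lid ajar at (170,195) and the box where it was. Now I back off, part the fingers to straddle the catch tab, and go down in front of the free edge.

Request:
servo_tool(
  targets=[
    [1.5,0,0,0],
    [3,0,0,0],
    [3,0,3,0],
    [3,0,7,0],
    [3,0,10,0],
    [3,0,10.7,0],
    [3,0,10.7,0],
    [3,0,10.7,0],
  ],
  claw=92,
)

```text
time: 5.58
tool_pos: [0.4996, -0.1344, 0.1159]
ee_rot: [-3.141, 0.003, 2.86]
wrist_force: [-1.3, 0.8, 1.2]
width: 0.0601
finger_force: 0.0
```

Request:
servo_tool(
  targets=[
    [-1.5,0,0,0],
    [-2.8,0,0,0],
    [-3.4,0,-0.6,0],
    [-4.0,0,-1.2,0],
    [-4.6,0,-1.8,0],
    [-5.2,0,-2.4,0],
    [-5.8,0,-3.0,0],
  ],
)

```text
time: 6.45
tool_pos: [0.5553, -0.1504, 0.1441]
ee_rot: [3.141, 0.001, 2.86]
wrist_force: [0.1, 0.6, -0.2]
width: 0.0598
finger_force: 0.2
```

Request:
servo_tool(
  targets=[
    [-1,0,-0.6,0],
    [-2,0,-1.1,0],
    [-3.1,0,-1.6,0],
    [-4.1,0,-2,0],
    [-5.1,0,-2.2,0],
    [-6.2,0,-2.2,0],
  ],
)

```text
time: 7.2
tool_pos: [0.6147, -0.1676, 0.1661]
ee_rot: [3.141, 0.0, 2.86]
wrist_force: [-0.5, -0.6, -0.1]
width: 0.0604
finger_force: 0.2
```

```bash
python3 - <<'E'
from h import *
cv2.imwrite("pics/s3.png",cv2.resize(snapshot("scene")[60:320,60:340],None,fx=2,fy=2));o=get_obs();print(o["tool_pos"],o["wrist_force"])
E
```

```text
[ 0.61564633 -0.16790406  0.16571203] [ 0.15612121 -0.09954802  1.05924882]
```

View pics/s3.png

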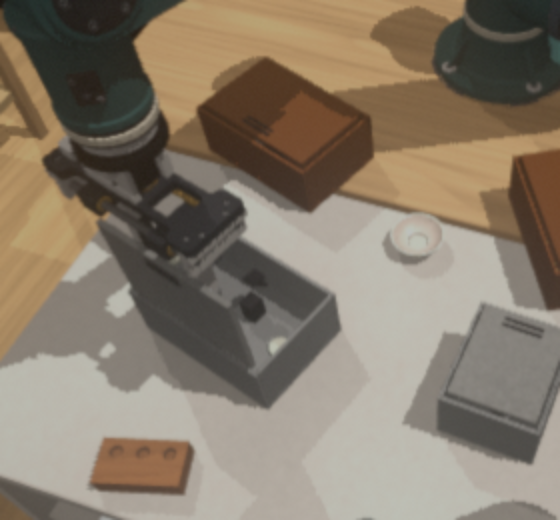

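The lid stands near upright at (180,280), with the fingers behind it and the box unmoved. I push on past 1.65.

Request:
servo_tool(
  targets=[
    [-0.5,0,0,0],
    [-0.9,0,0,0],
    [-1.3,0,0,0],
    [-1.6,0,0,0],
    [-1.6,0,0,0],
    [-1.6,0,0,0],
  ],
)

```text
time: 8.0
tool_pos: [0.6292, -0.1718, 0.166]
ee_rot: [3.142, 0.0, 2.86]
wrist_force: [-0.4, -0.1, -0.3]
width: 0.0604
finger_force: 0.0
```

```bash
python3 - <<'E'
from h import *
cv2.imwrite("pics/s4.png",cv2.resize(snapshot("scene")[60:320,60:340],None,fx=2,fy=2));o=get_obs();print(o["tool_pos"],o["wrist_force"])
E
```

```text
[ 0.62922447 -0.17178314  0.16605204] [ 0.85942541 -0.15055967 -0.25188404]
```

View pics/s4.png

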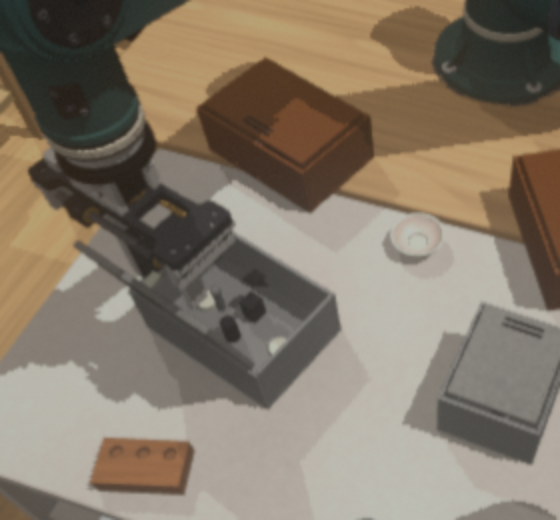

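The lid has fallen back onto its stop, its edge running from (80,245) to (250,365). I move clear toward the robot and then up.

Request:
servo_tool(
  targets=[
    [2,0,0,0],
    [5,0,0,0],
    [8,0,-2,0],
    [11,0,-6,0],
    [13,0,-10,0],
    [14,0,-12,0],
    [14,0,-12,0],
    [14,0,-12,0],
  ],
)

```text
time: 9.05
tool_pos: [0.4947, -0.1329, 0.2847]
ee_rot: [3.141, -0.002, 2.86]
wrist_force: [0.2, 0.4, -0.8]
width: 0.06
finger_force: 0.0
```

```bash
python3 - <<'E'
from h import *
cv2.imwrite("pics/s5.png",snapshot("scene"));o=get_obs();print(o["tool_pos"],o["wrist_force"])
E
```

```text
[ 0.49459397 -0.13285504  0.28409687] [0.57435756 0.20348626 0.26873707]
```

View pics/s5.png

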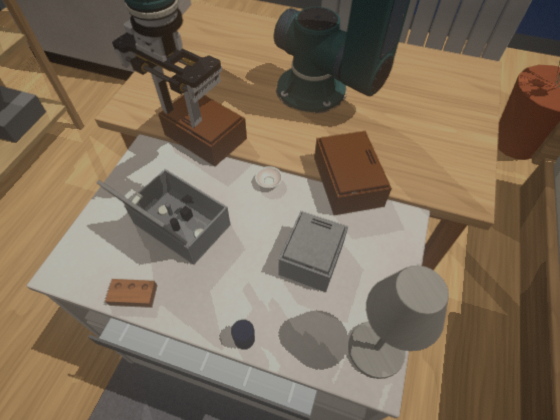

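The wide box stands open at (178,215) with its lid leaning back. The narrow box is shut at (313,250), nothing else has moved and the arm is clear.

```bash
python3 -c "
from bench import *
print(close_job())"
```

```text
the job is handed in; nothing more can be done
None
```

The wide box's lid was pressed, sprang ajar by itself and was pushed over onto its open stop; in the last picture the narrow box was shut, nothing else had moved and the arm was clear, and the job is handed in (no verdict was returned).

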